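# Load the pipe tee into the guarded test pen and latch its gate

## Task

Set the white pipe tee down flat on the middle of the black rubber pad inside the guarded test pen and let go of it. Then push the pen's gate shut until its sprung latch snaps in behind the strike pin and holds; it needs a firm push of about 17 N, but never press it harder than about 22 N. Leave the brush, the loose wheel and the glue bottle where they are.

Things in the scene. Friction and masses are not known exactly. Their poses are not given: they have to be found in the camera images.
- tee_mid (a point): Centre of the loose white plastic pipe tee, half-way up: it lies flat, 42 mm high, so this point is 21 mm above what it lies on. x runs along the straight run (68 mm long, 43 mm wide: y from -13 to +30 mm); the side branch (42 mm wide) points to -y and ends at y = -30 mm. At x = 0 it is 60 mm wide over y and can be gripped there, fingers closing along y. z points up. 45 g.
- pen: Fixed guarded pen with an open top: dark steel base 170 x 234 mm and 8 mm thick, clear screens 104 mm high and 10 mm thick at the left, right and back, aluminium corner posts up to 111 mm, and a gateway at its front. Origin at table height in the middle of the gateway; x points into the pen, y to its left, z up. Free space inside: x from 0 to 152 mm, y from -102 to +102 mm.
- pad_top (a point): Middle of the top face of the square black rubber pad (100 x 100 mm) on the pen's floor, 14 mm above the table; axes as the pen's.
- gate (a joint): Gate angle (rad): 0 (within 0.025) when latched, growing as it opens toward the robot. Lightly stiff: it stays where it is left. Pushed at the red plate it swings freely until about 12 mm before home; then the latch rides up and the push climbs to about 17 N some 5 mm before home, falls sharply as the latch snaps in, and 1 to 2 mm farther on the gate is on its hard stop.
- gate_hinge (a point): Point on the gate's upright hinge line at the pen's left, 59 mm above the table, turning with the gate. The gate runs from here along the point's -y to its free edge 195 mm away, is 10 mm thick (x -5 to +5 mm) and stands 14 to 104 mm above the table. To close, it is pushed on its outer face (the -x side) toward +x; seen from above it turns counter-clockwise.
- push_pad (a point): Middle of the flat red push plate on the gate's outer face near its free edge: 30 mm wide, 40 mm high, 174 mm from the hinge line, 82 mm above the table (the gate's top edge is 22 mm higher). Axes as the gate's: the face looks to -x. No more than 25 N may be put on the gate.
- bolt_nose (a point): Rear corner of the nose of the brass sprung latch bolt that sticks 10 mm out of the gate's free edge 34 mm above the table; axes as the gate's. Its closing side is bevelled, its outer (-x) side is flat. Latched: this point is behind the strike pin, about 3 mm to +x of its centre and about 4.5 mm beyond it to -y, in the strike's frame.
- strike: Dark steel strike bracket on the pen's right front post, with an upright turning steel pin of 6 mm diameter and, behind the gate, a sprung rubber bumper. Origin at the pin's centre, 34 mm above the table; axes as the pen's. The bracket is adjusted in slots by up to 4 mm either way along x, so where the gate latches differs by as much.
- brush: Wooden paint brush lying on the table at the far left, 39 x 204 x 18 mm, loose; origin under its middle. To be left alone.
- wheel_0: Loose black caster wheel lying flat on the table just left of the pen, 68 mm across, 17 mm high; origin under its middle. To be left alone.
- glue_bottle: White glue bottle with a red nozzle standing at the left, beside the tray of casters, 54 mm across, 158 mm high, loose; origin under its middle. To be left alone.
Mind the look-alikes: they are no part of the job. Of the things that look like the part that bears tee_mid, take the one that is farthest from the robot's base at the start.

How it is judged:
On the way, in this order (a step that is already met when the one before it is completed fails the run):
1. the tee lies flat on the rubber pad, its middle within 20 mm of the pad's middle each way, and is let go (x of tee_mid in the frame of pad_top between -0.02 and 0.02 m and y of tee_mid in the frame of pad_top between -0.02 and 0.02 m and z of tee_mid in the frame of pad_top below 0.025 m and angle between tee_mid's own z axis and vertical below 0.12 rad and contact force between the fingers and tee below 0.05 N), for 0.2 s.
2. then the gate is pushed in until the latch bolt has sprung out behind the strike pin (x of bolt_nose in the frame of strike above 0.001 m and y of bolt_nose in the frame of strike below -0.002 m and value of joint gate below 0.04 rad), for 0.2 s.
At the end, for the whole second after the job is handed in: The gate is latched: the bolt's nose stands at least 1 mm behind the strike pin's centre and at least 2 mm beyond it sideways, and the tee lies at rest and flat on the rubber pad, its middle within 20 mm of the pad's middle each way (all of step 2 and x of tee_mid in the frame of pad_top between -0.02 and 0.02 m and y of tee_mid in the frame of pad_top between -0.02 and 0.02 m and z of tee_mid in the frame of pad_top below 0.025 m and angle between tee_mid's own z axis and vertical below 0.12 rad and linear speed of tee below 0.02 m/s); the robot touches nothing.
It fails at once if more than 25 N put on the gate (contact force between any of the fingers, the arm and gate above 25 N).
It fails at once if the brush, the loose wheel or the glue bottle moved by more than 30 mm (distance of any of brush, wheel_0, glue_bottle from where it was at the start of the episode above 0.03 m).
It also fails if it takes over 61 s, if anything falls off the work surface, if the arm or the gripper's body presses on something with over 40 N, if the wrist force passes 120 N, or if a joint passes its speed limit or range.

## Robot

A 6-joint arm with a two-finger parallel gripper is mounted at the origin on a cart in front of the work surface, level with it; the furniture and walls round the work are solid. World frame = base frame: x ahead of the robot, y to its left, z up, the work surface at z = 0. Lengths are in m, angles in rad, forces in N, time in s.
With the tool pointing down it reaches from about 0.3 to 0.85 m from the base axis. Payload 5.4 kg.
Tool frame: the origin (TCP) lies on the centre line of the jaws, within the pads' length; the fingertips stand manip.tip_extent ahead of it and the grasp point (between the pads) lies 6 mm ahead of it (manip.tip_extent is the distance from the TCP to the fingertips, in m); z points along the fingers, x is the direction in which the jaws open and shut, and the axes are right-handed (so a half turn about z gives the same grasp; the last joint's range is limited). The gripper opens to 85 mm and grips with 20 to 120 N. Pads are 22 mm wide; open, the fingers measure 114 mm over their backs; the gripper's body (76 mm by 85 mm) begins 54 mm behind the grasp point. The pads swing forward as they close: fully open they stand 13 mm farther back than shut.
Start: joints at [-1.337, 0.158, 1.597, -0, 1.386, -0.21], TCP at [0.247, -0.519, 0.256] pointing down, gripper open.
Joint ranges: [-2.91, 2.91], [-0.94, 2.29], [0.18, 2.7], [-1.29, 4.43], [0.17, 2.64], [-3, 3]. Speed limits (rad/s): [2.57, 2.57, 3.14, 3.14, 3.14, 3.14].

## Interface

Orientations are given as a rotation vector (axis times angle).
In Python, from rig import status, imaging, ticket, manip gives the robot as it stands.
- The arm moves only by the shell command python3 -m inch 'ROWS'. ROWS is JSON, a list of rows, each a list of 5 numbers: the closure in counts, from 0 (fully open) to 255 (shut), then the shift along the world's x, y, z in mm, then the turn about the world's z in rad. In form: [[grip, tx, ty, tz, twist], ...]. A call has 1 to 20 rows; each row is the pose to reach, as a shift and turn from the pose measured when the call began; what a row does not reach only later rows make up. A row lasts 1/8 s, in which the tool goes at most 62.5 mm and 10.7 degrees, less where a joint would pass 70% of its speed; a pose out of reach is approached as far as the arm can. A call with a gripper value outside its range is refused whole. The fingers move at their own pace and stop on an object; the grip force is fixed at half the most. Time passes only in rows, so rows that repeat a pose let the fingers close. It gives the time, the measured TCP pose, the force and the opening at its end, in the units of the state.
- status.sense(): the state, without advancing time (a new reading comes with each control period).
- imaging.camera(name): name is "scene" or "top" or "wrist"; returns a dict with "color" (480x640x3 uint8, blue, green, red), "K" (3x3 intrinsics, pixels), "pose" (4x4, takes a point from camera to world coordinates). Camera axes: x right, y down, z forward; pixel columns grow to the right and rows downward; lengths in m; the calibration is good to about 2 mm. A picture is of the moment at which its call begins. There is no depth.
- ticket.job_done(): hands the job in, once; it reports no verdict.
The state is a dict: "t": time; "q": joint angles; "qd": joint speeds; "tau": joint torques, N m; "position": TCP position; "ee_rot": TCP orientation; "contact_force": force on the tool from outside, world axes, zero at the start; "wrist_torque": the same for the moment, N m; "finger_gap": finger opening in m.
Only numpy, scipy, OpenCV 4.12 (cv2) and the standard library are available. Lean on these libraries where they do the work, as an engineer would, in place of code of your own. Each camera call takes 0.05 s, during which the arm holds its last target.

## Working session

There is one attempt and no reset: what is moved stays moved. The work goes in short steps, Python scripts to look and compute and a shell command to move; the robot and the scene stay as the last step left them, time stands still between calls to the robot, and variables do not carry over. Pictures are saved under pics/ and viewed, and the job is handed in when it is done.

```bash
mkdir -p pics; ls; python3 - <<'E'
from rig import status, imaging, ticket, manip
import cv2
s=status.sense();print({k:s[k] for k in('t','position','ee_rot','contact_force','finger_gap')},manip.tip_extent, dir(manip))
for n in('scene','top','wrist'):
    c=imaging.camera(n);cv2.imwrite(f'pics/{n}0.png',c['color']);print(n,c['K'],c['pose'])
E
```

```text
pics
{'t': 0.0, 'position': array([ 0.24673085, -0.51873449,  0.25529584]), 'ee_rot': array([-2.65471263e+00,  1.67735586e+00,  2.23130598e-03]), 'contact_force': array([-0.30223499, -0.10382337,  0.28667259]), 'finger_gap': 0.08552400196475703} 0.025 ['MotionError', '__class__', '__delattr__', '__dict__', '__dir__', '__doc__', '__eq__', '__format__', '__ge__', '__getattribute__', '__getstate__', '__gt__', '__hash__', '__init__', '__init_subclass__', '__le__', '__lt__', '__module__', '__ne__', '__new__', '__reduce__', '__reduce_ex__', '__repr__', '__setattr__', '__sizeof__', '__str__', '__subclasshook__', '__weakref__', 'tip_extent']
scene [[606.5199674    0.         321.71375629]
 [  0.         606.5199674  234.07281417]
 [  0.           0.           1.        ]] [[ 0.40433164 -0.48324685  0.77652328 -0.70192796]
 [-0.91448391 -0.19937042  0.3520946  -0.37503037]
 [-0.01533283 -0.85248104 -0.52253324  0.91612629]
 [ 0.          0.          0.          1.        ]]
top [[453.35260568   0.         318.45252946]
 [  0.         453.35260568 233.38572096]
 [  0.           0.           1.        ]] [[ 0.00872557 -0.98692669  0.16093345  0.39774585]
 [-0.99984588 -0.01106273 -0.01363218  0.1947892 ]
 [ 0.01523433 -0.16078969 -0.98687111  1.11287876]
 [ 0.          0.          0.          1.        ]]
wrist [[345.51541016   0.         316.66134132]
 [  0.         345.51541016 238.69240893]
 [  0.           0.           1.        ]] [[ 0.42978878 -0.85617399 -0.28678859  0.31988779]
 [-0.90292724 -0.40823709 -0.13440569 -0.48437998]
 [-0.00200308  0.31671529 -0.94851854  0.37433784]
 [ 0.          0.          0.          1.        ]]
```

View pics/scene0.png

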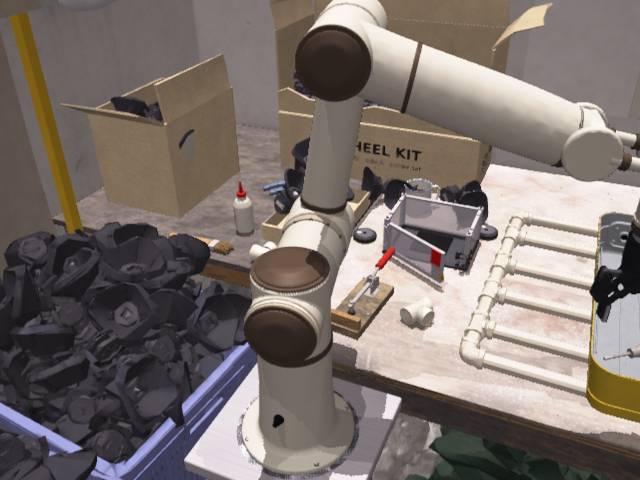

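View pics/top0.png

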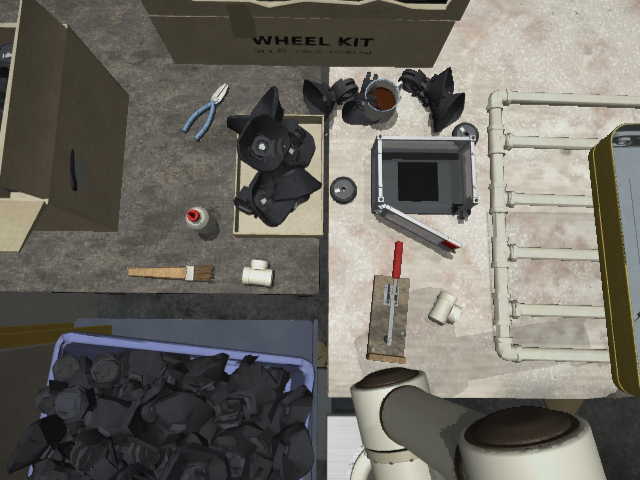

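View pics/wrist0.png

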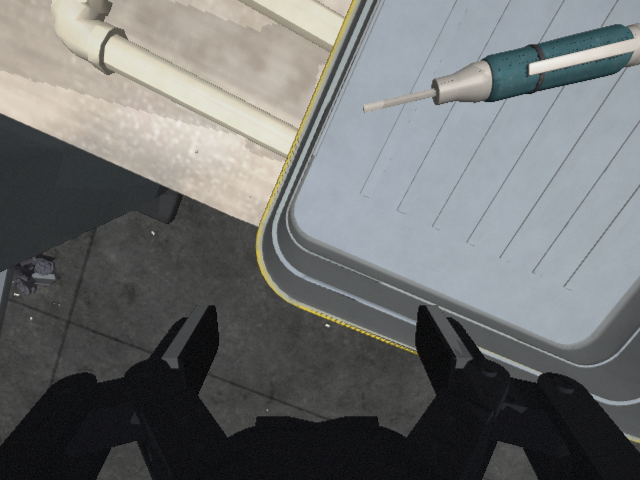

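The top view shows tees at (257,273) and (445,307), the pen around (425,175) with the gate open and its red plate near (450,244), and the pad at (418,181). I'll enlarge these to measure them.

```bash
cat > h.py <<'E'
import numpy as np,cv2
from rig import status, imaging
def ray(c,u,v,z):
    d=c['pose'][:3,:3]@np.linalg.solve(c['K'],[u,v,1.]);o=c['pose'][:3,3]
    return o+d*(z-o[2])/d[2]
def proj(c,p):
    q=c['pose'][:3,:3].T@(np.array(p)-c['pose'][:3,3]);q=c['K']@q;return q[:2]/q[2]
def crop(c,x,y,w,h,f,name):
    im=cv2.resize(c['color'][y:y+h,x:x+w],None,fx=f,fy=f,interpolation=cv2.INTER_CUBIC)
    for i in range(0,w,20): cv2.putText(im,str(x+i),(i*f,10),0,.35,(0,0,255)); cv2.line(im,(i*f,10),(i*f,16),(0,0,255))
    for i in range(0,h,20): cv2.putText(im,str(y+i),(0,i*f+4),0,.35,(0,0,255)); cv2.line(im,(24,i*f),(30,i*f),(0,0,255))
    cv2.imwrite('pics/'+name,im)
E
python3 - <<'E'
from h import *
c=imaging.camera('top')
crop(c,360,125,130,130,6-1,'a.png') if 0 else crop(c,360,125,130,95+35,4,'a.png')
crop(c,230,250,60,50,10,'b.png')
for p in((257,273),(445,307)):
    r=ray(c,*p,.021);print(r,np.hypot(*r[:2]))
s=imaging.camera('scene');crop(s,370,170,130,130,4,'d.png')
E
```

```text
[0.47777342 0.32643867 0.021     ] 0.5786446615254632
[ 0.40111692 -0.12401136  0.021     ] 0.41984950198467647
```

View pics/a.png

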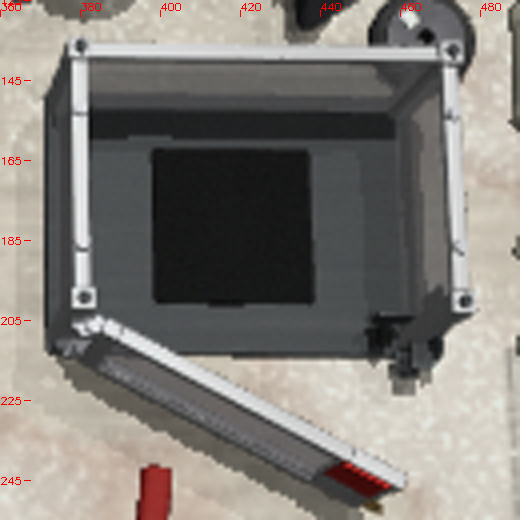

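View pics/b.png

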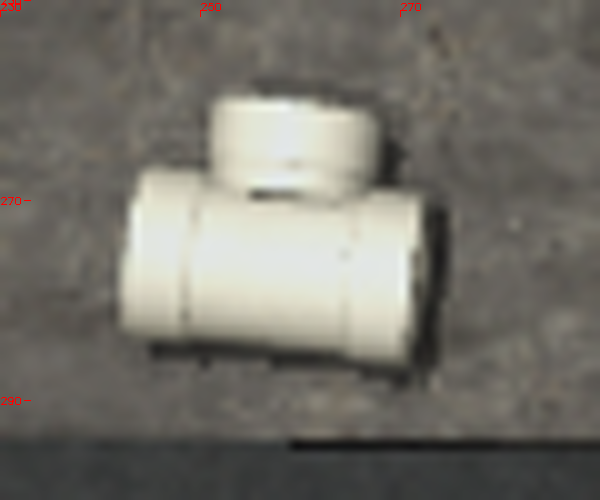

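View pics/d.png

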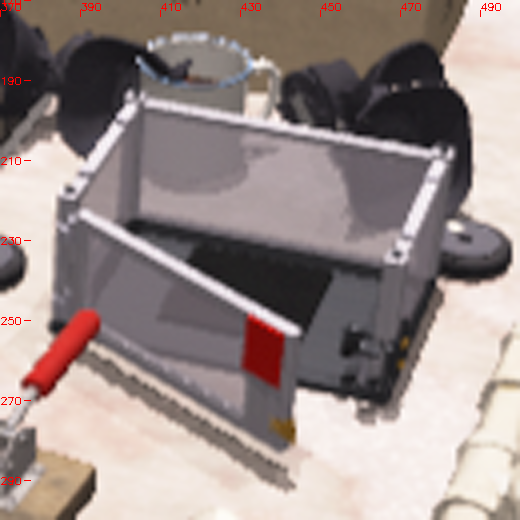

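```bash
python3 - <<'E'
from h import *
c=imaging.camera('top')
R=lambda u,v,z:ray(c,u,v,z)[:2]
r=[R(244.5,267,.021),R(242,283.3,.021),R(271.8,269.5,.021),R(270.5,286,.021)]
b=[R(251,259.5,.021),R(268.5,260,.021)]
ends=[(r[0]+r[1])/2,(r[2]+r[3])/2]
print('run len',np.linalg.norm(ends[0]-ends[1]),'widths',np.linalg.norm(r[0]-r[1]),np.linalg.norm(r[2]-r[3]),'branch',np.linalg.norm(b[0]-b[1]))
rc=sum(r)/4; bc=sum(b)/2
ux=(ends[0]-ends[1]);ux/=np.linalg.norm(ux);ub=(bc-rc);L=np.linalg.norm(ub);ub/=L
print(rc,bc,L,'yaw from run',np.degrees(np.arctan2(ux[1],ux[0])),'from branch',np.degrees(np.arctan2(ub[1],ub[0]))+90)
uy=np.array([-ux[1],ux[0]]);print('mid',rc-uy*.0085)
pp=[R(398,162.3,.014),R(437.8,162.3,.014),R(438.5,200.5,.014),R(398.5,200.5,.014)]
print('pad',pp,sum(pp)/4)
po=[R(380,136.5,.111),R(473,137.5,.111),R(476,200,.111),R(381,199,.111)]
print('posts',po,np.degrees(np.arctan2(*(po[0]-po[1])[::-1])),np.degrees(np.arctan2(*(po[1]-po[2])[::-1])),np.degrees(np.arctan2(*(po[0]-po[3])[::-1])))
print('gate',R(382,204,.104),R(461,245,.104),R(448,243,.102))
for z in (0,):print('wheel',R(343,190,z),'bottle',R(200,228,z))
E
```

```text
run len 0.06719876270438459 widths 0.039340323608765874 0.03954487004622734 branch 0.042186317908599676
[0.46957189 0.32570284] [0.50976719 0.32078577] 0.04049492962681598 yaw from run 85.24678523599165 from branch 83.02569460189882
mid [0.47804266 0.32499849]
pad [array([ 0.76123434, -0.01987385]), array([ 0.76262097, -0.12089546]), array([ 0.6634602 , -0.11930071]), array([ 0.66222304, -0.01918632])] [ 0.71238464 -0.06981408]
posts [array([0.79096811, 0.03982534]), array([ 0.79170854, -0.17749273]), array([ 0.64223446, -0.17743293]), array([0.64188012, 0.03950891])] 90.19521332906052 -0.022919260216345855 0.1216045856817258
gate [0.6318959  0.03629317] [ 0.53932163 -0.14105699] [ 0.54384904 -0.11236933]
wheel [0.69108795 0.118303  ] bottle [0.58947625 0.47357702]
```

```bash
python3 -m inch '[[0,60,100,0,0.2],[0,110,300,0,0.5],[0,110,300,0,0.5],[0,110,300,0,0.5],[0,170,500,0,0.8],[0,170,500,0,0.8],[0,170,500,0,0.8],[0,170,500,0,0.8],[0,231,844,-55,1.03],[0,231,844,-55,1.03],[0,231,844,-55,1.03],[0,231,844,-55,1.03],[0,231,844,-55,1.03],[0,231,844,-55,1.03],[0,231,844,-55,1.03],[0,231,844,-55,1.03],[0,231,844,-55,1.03],[0,231,844,-55,1.03],[0,231,844,-55,1.03]]'; python3 - <<'E'
from h import *
c=imaging.camera('wrist');cv2.imwrite('pics/w1.png',c['color'])
np.set_printoptions(precision=4,suppress=True)
s=status.sense();print(s['position'],s['ee_rot'],s['t'],s['q'])
print(proj(c,[.478,.325,.021]))
E
```

```text
t: 2.68
position: [0.4781, 0.3242, 0.2014]
ee_rot: [-3.137, 0.154, 0.0]
contact_force: [0.1, -0.2, -0.3]
finger_gap: 0.0851
[0.478  0.3243 0.2013] [-3.1375  0.1538  0.0002] 2.725 [0.3868 0.2116 1.6477 0.0004 1.2823 0.4847]
[317.1227 217.9119]
```

View pics/w1.png

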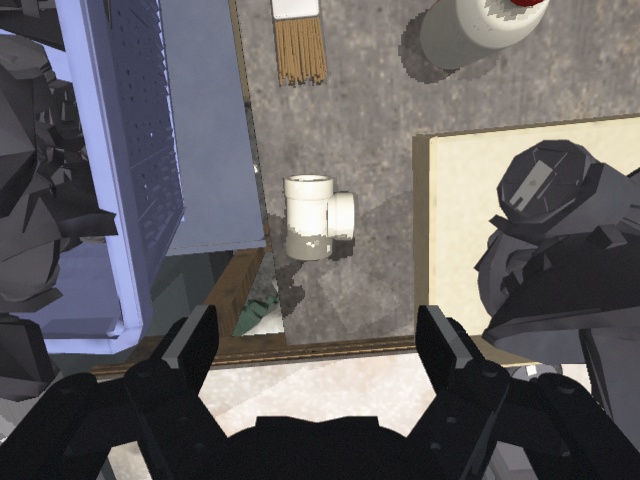

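```bash
python3 -m inch '[[0,1,1,-60,0],[0,1,1,-120,0],[0,1,1,-150,0],[0,1,1,-174,0],[0,1,1,-174,0],[0,1,1,-174,0],[120,1,1,-174,0],[255,1,1,-174,0],[255,1,1,-174,0],[255,1,1,-174,0],[255,1,1,-174,0],[255,1,1,-174,0],[255,1,1,-174,0]]'; python3 -m inch '[[255,0,0,30,0],[255,0,0,80,0],[255,0,0,130,0],[255,0,0,160,0],[255,0,0,160,0],[255,0,0,160,0]]'; python3 - <<'E'
from h import *
c=imaging.camera('wrist');cv2.imwrite('pics/w2.png',c['color'])
s=imaging.camera('top');crop(s,210,200,100,100,6,'t2.png')
E
```

```text
t: 4.35
position: [0.4805, 0.3258, 0.0291]
ee_rot: [-3.136, 0.154, -0.005]
contact_force: [0.2, -0.4, 6.7]
finger_gap: 0.0582
t: 5.1
position: [0.4796, 0.3255, 0.1875]
ee_rot: [-3.137, 0.154, -0.001]
contact_force: [-0.7, 0.1, -0.6]
finger_gap: 0.0577
```

View pics/w2.png

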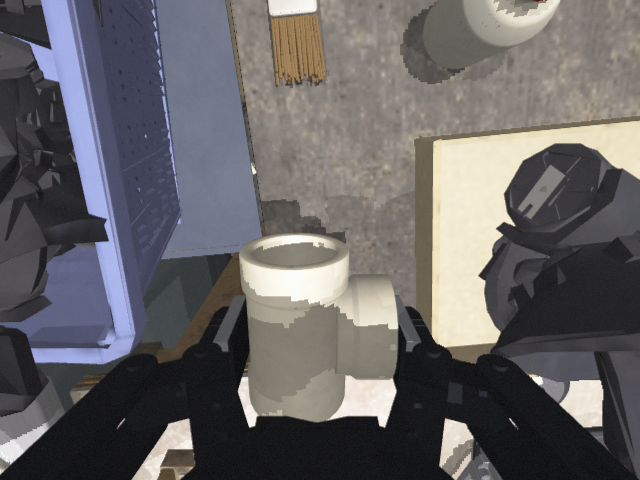

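View pics/t2.png

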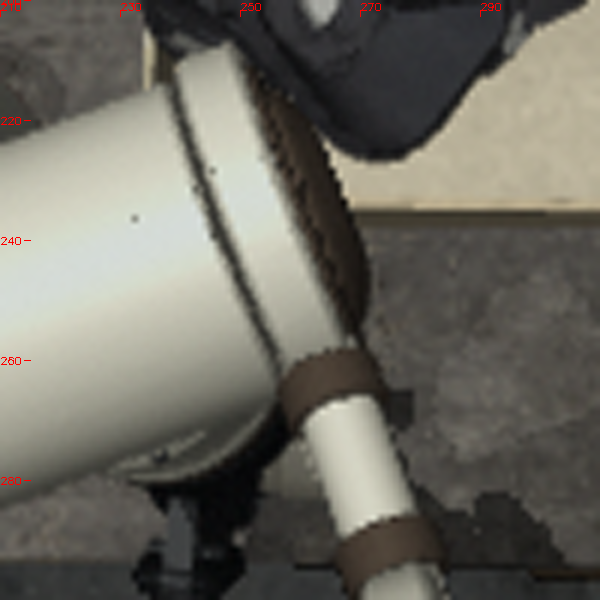

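Tee is held squarely between the pads in the wrist view (240–400, 240–415). Now I'll carry it over the pen.

```bash
python3 -m inch '[[255,0,0,40,0],[255,30,-40,65,-0.1],[255,80,-150,65,-0.4],[255,80,-150,65,-0.6],[255,160,-280,65,-0.9],[255,160,-280,65,-1.1],[255,232,-396,65,-1.475],[255,232,-396,65,-1.475],[255,232,-396,65,-1.475],[255,232,-396,65,-1.475],[255,232,-396,65,-1.475],[255,232,-396,65,-1.475],[255,232,-396,65,-1.475]]'; python3 - <<'E'
from h import *
c=imaging.camera('wrist');cv2.imwrite('pics/w3.png',c['color'])
s=imaging.camera('top');crop(s,350,110,150,150,4,'t3.png')
E
```

```text
t: 6.82
position: [0.711, -0.07, 0.2516]
ee_rot: [-2.221, 2.222, 0.002]
contact_force: [0.1, 0.2, 0.2]
finger_gap: 0.0573
```

View pics/w3.png

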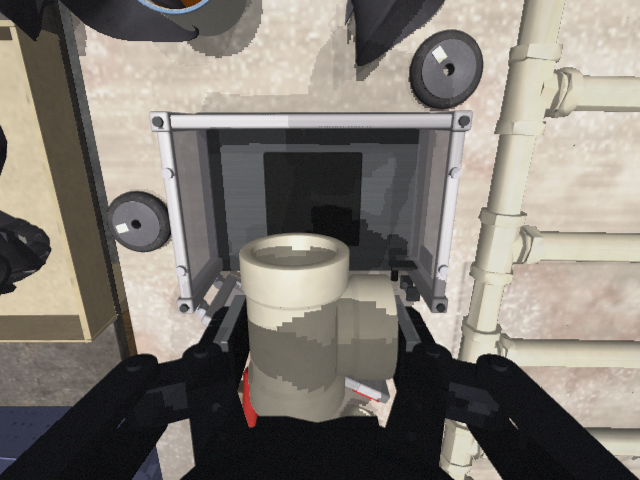

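View pics/t3.png

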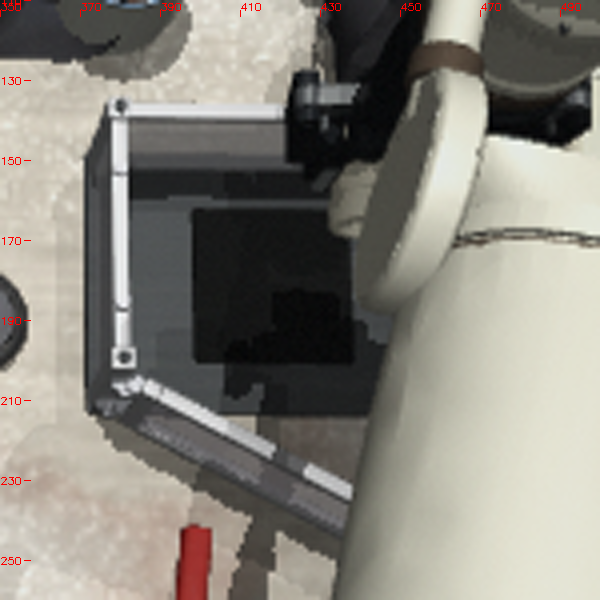

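```bash
python3 - <<'E'
from h import *
c=imaging.camera('wrist')
for p in((264,153),(361,153),(362,246),(312.5,200)): print(ray(c,*p,.014))
for p in((158,121),(463,121),(185,306),(440,307)): print(ray(c,*p,.111))
print(status.sense()['position'])
E
```

```text
[ 0.76371463 -0.01746593  0.014     ]
[ 0.76365408 -0.11499698  0.014     ]
[ 0.66435786 -0.12006858  0.014     ]
[ 0.71565398 -0.06601953  0.014     ]
[0.79366957 0.04246754 0.111     ]
[ 0.79352601 -0.17462243  0.111     ]
[0.64512239 0.04129448 0.111     ]
[ 0.64408053 -0.17507436  0.111     ]
[ 0.71121498 -0.07026441  0.2519659 ]
```

```bash
python3 -m inch '[[255,2,1,-50,0],[255,2,1,-100,0],[255,2,1,-150,0],[255,2,1,-185,0],[255,2,1,-200,0],[255,2,1,-204,0],[255,2,1,-206,0],[255,2,1,-206,0]]'; python3 - <<'E'
from h import *
c=imaging.camera('wrist');cv2.imwrite('pics/w4.png',c['color'])
s=status.sense();print(s['position'],s['contact_force'])
E
```

```text
t: 7.98
position: [0.7143, -0.0696, 0.0478]
ee_rot: [-2.219, 2.222, -0.003]
contact_force: [0.3, -0.6, 0.3]
finger_gap: 0.0577
[ 0.714192   -0.06950122  0.04762681] [-0.18723712 -0.29322334 -0.20040685]
```

View pics/w4.png

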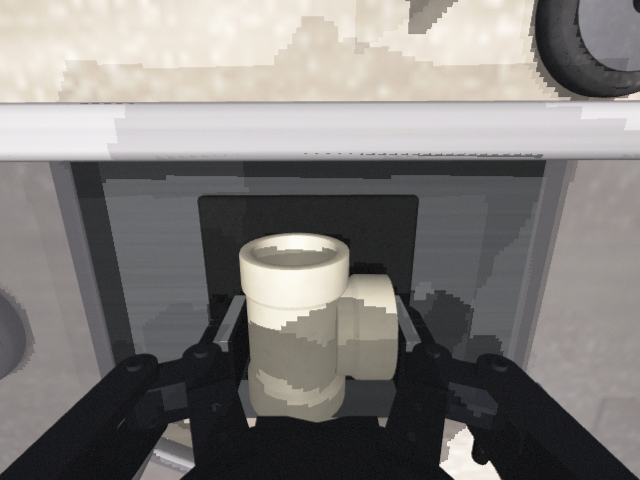

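```bash
python3 -m inch '[[255,0,1,-2,0],[255,0,1,-3,0],[255,0,1,-3,0]]';  python3 -m inch '[[255,0,0,-1,0],[255,0,0,-1,0]]'
```

```text
t: 8.4
position: [0.7141, -0.0685, 0.0445]
ee_rot: [-2.219, 2.222, -0.003]
contact_force: [-0.1, 0.2, -0.7]
finger_gap: 0.0576
t: 8.65
position: [0.714, -0.0684, 0.0433]
ee_rot: [-2.219, 2.222, -0.002]
contact_force: [0.8, 0.5, -1.0]
finger_gap: 0.0579
```

```bash
python3 -m inch '[[255,0,0,-1,0],[255,0,0,-1,0]]';  python3 -m inch '[[255,0,0,-1,0],[255,0,0,-1,0]]'
```

```text
t: 8.9
position: [0.7141, -0.0685, 0.0432]
ee_rot: [-2.219, 2.222, -0.002]
contact_force: [-3.6, 0.5, 5.5]
finger_gap: 0.0581
t: 9.15
position: [0.7141, -0.0685, 0.0432]
ee_rot: [-2.219, 2.222, -0.002]
contact_force: [-3.9, 0.0, 6.3]
finger_gap: 0.0574
```

Contact with the pad is made. Release slowly, then rise.

```bash
python3 -m inch '[[180,0,0,0,0],[100,0,0,0,0],[40,0,0,1,0],[0,0,0,1,0],[0,0,0,1,0],[0,0,0,1,0],[0,0,0,1,0],[0,0,0,1,0]]'; python3 -m inch '[[0,0,0,20,0],[0,0,0,60,0],[0,0,0,110,0],[0,0,0,160,0],[0,0,0,190,0],[0,0,0,190,0],[0,0,0,190,0]]'; python3 - <<'E'
from h import *
c=imaging.camera('wrist');cv2.imwrite('pics/w5.png',c['color'])
for p in((.714,-.069,.014),(.714,-.0685,.035)):print(proj(c,p))
E
```

```text
t: 10.15
position: [0.7141, -0.0685, 0.0442]
ee_rot: [-2.219, 2.222, -0.002]
contact_force: [-0.8, 0.2, 0.1]
finger_gap: 0.0852
t: 11.02
position: [0.7137, -0.0684, 0.2336]
ee_rot: [-2.22, 2.222, -0.001]
contact_force: [-1.2, -0.5, -0.4]
finger_gap: 0.0853
[316.98439239 208.05870304]
[316.47408326 213.21828977]
```

View pics/w5.png

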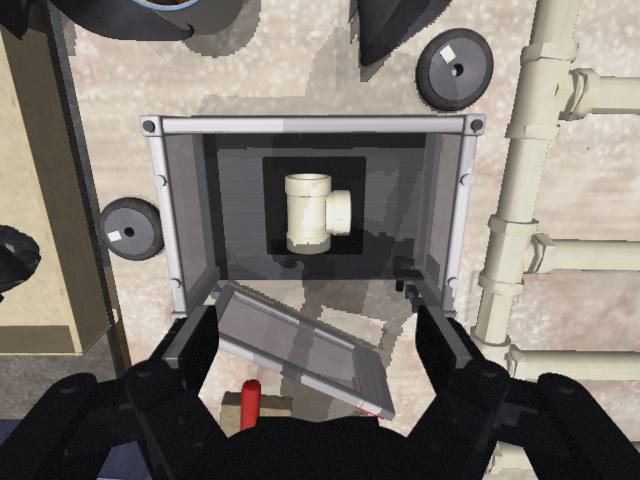

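Tee (285–352, 174–253) stands in the middle of the pad (264–365, 157–254), upright and released. Next I'll close the jaws and go in front of the red plate.

```bash
python3 -m inch '[[255,-60,-10,0,0],[255,-120,-20,0,0],[255,-180,-35,0,0],[255,-234,-44,0,0],[255,-234,-44,0,0],[255,-234,-44,-60,0],[255,-234,-44,-110,0],[255,-234,-44,-138,0],[255,-234,-44,-138,0],[255,-234,-44,-138,0],[255,-234,-44,-138,0]]'; python3 - <<'E'
from h import *
c=imaging.camera('wrist');cv2.imwrite('pics/w6.png',c['color'])
s=imaging.camera('top');crop(s,350,110,150,150,4,'t6.png')
s=imaging.camera('scene');crop(s,370,170,130,130,4,'s6.png')
E
```

```text
t: 12.45
position: [0.4807, -0.1129, 0.0962]
ee_rot: [-2.22, 2.222, -0.003]
contact_force: [0.3, 0.7, -0.4]
finger_gap: -0.0
```

View pics/w6.png

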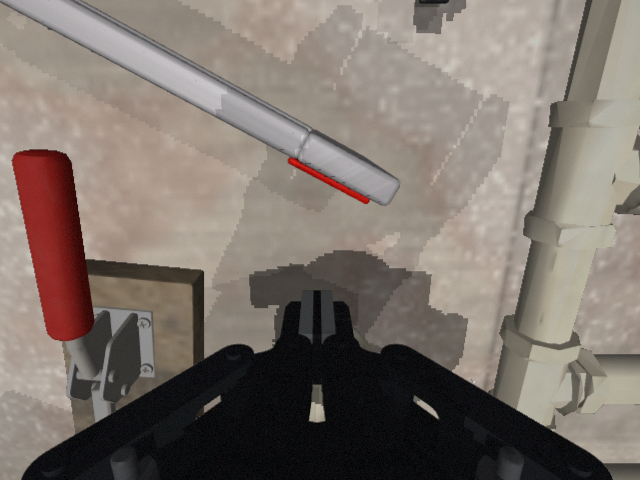

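View pics/t6.png

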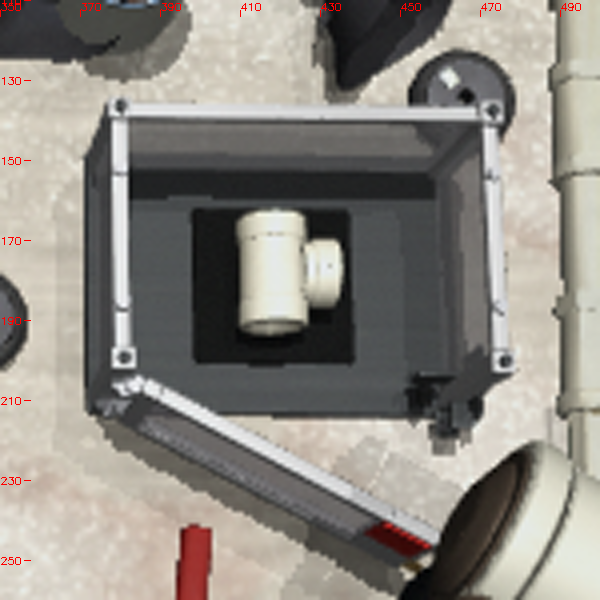

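View pics/s6.png

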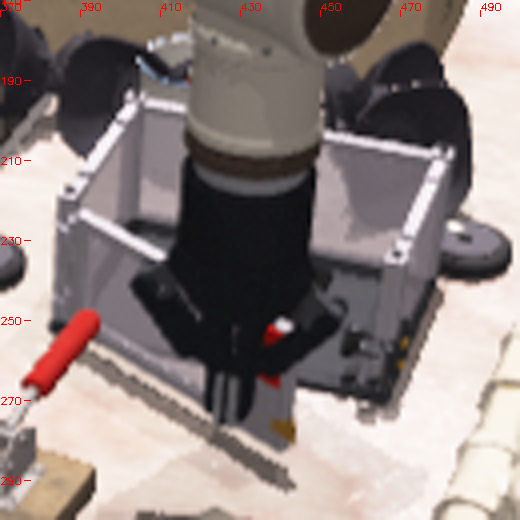

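```bash
python3 -m inch '[[255,15,0,0,0],[255,30,0,0,0],[255,36,0,0,0],[255,40,-1,0,0],[255,44,-2,0,0],[255,48,-4,0,0],[255,52,-6,0,0],[255,56,-8,0,0],[255,60,-10,0,0],[255,64,-12,0,0],[255,68,-13,0,0],[255,72,-15,0,0],[255,76,-16,0,0],[255,80,-17,0,0],[255,84,-18,0,0],[255,88,-19,0,0],[255,92,-20,0,0],[255,96,-21,0,0],[255,96,-21,0,0]]'; python3 - <<'E'
from h import *
c=imaging.camera('wrist');cv2.imwrite('pics/w7.png',c['color'])
s=imaging.camera('top');crop(s,350,110,150,150,4,'t7.png')
E
```

```text
t: 14.98
position: [0.5764, -0.1337, 0.0957]
ee_rot: [-2.22, 2.222, -0.002]
contact_force: [-0.1, 0.0, -0.7]
finger_gap: -0.0001
```

View pics/w7.png

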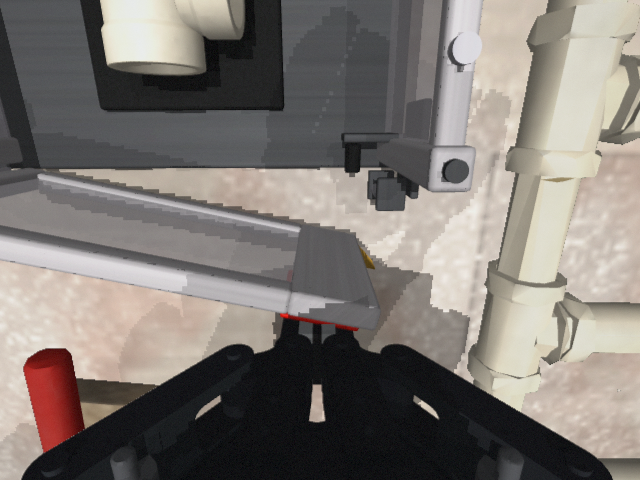

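View pics/t7.png

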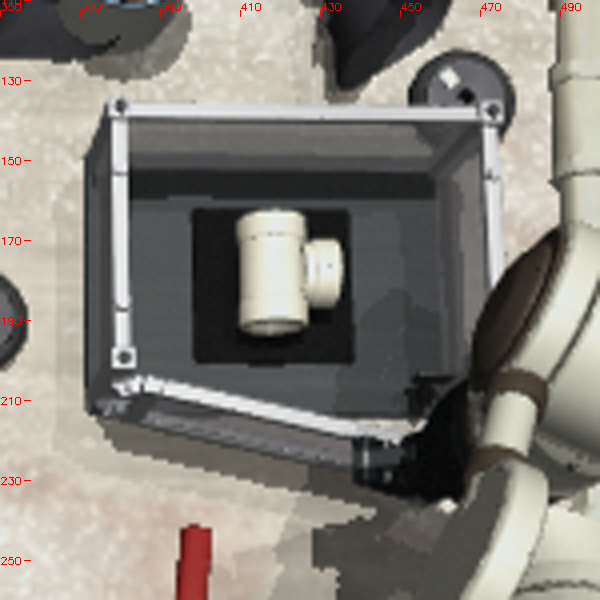

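```bash
python3 -m inch '[[255,2,-1,0,0],[255,4,-1,0,0],[255,6,-2,0,0],[255,8,-2,0,0],[255,10,-3,0,0],[255,12,-3,0,0],[255,12,-3,0,0]]'; python3 -m inch '[[255,1,0,0,0],[255,2,0,0,0],[255,3,0,0,0],[255,3,0,0,0]]';python3 -m inch '[[255,1,0,0,0],[255,2,0,0,0],[255,3,-1,0,0],[255,3,-1,0,0]]'; python3 - <<'E'
from h import *
c=imaging.camera('wrist');cv2.imwrite('pics/w8.png',c['color'])
E
```

```text
t: 15.95
position: [0.5883, -0.1366, 0.0956]
ee_rot: [-2.22, 2.222, -0.002]
contact_force: [-0.3, -0.2, 0.4]
finger_gap: 0.0003
t: 16.45
position: [0.5914, -0.1366, 0.0957]
ee_rot: [-2.22, 2.222, -0.002]
contact_force: [1.2, 1.1, 0.6]
finger_gap: -0.0002
t: 16.95
position: [0.5945, -0.1377, 0.0957]
ee_rot: [-2.22, 2.222, -0.002]
contact_force: [-0.2, -0.0, -0.2]
finger_gap: -0.0003
```

View pics/w8.png

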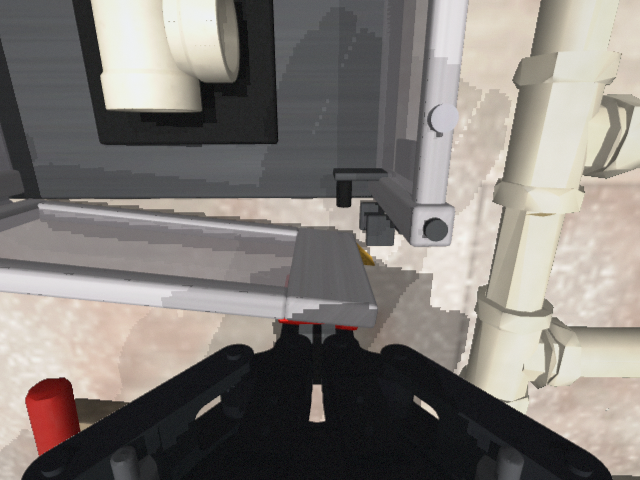

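```bash
for i in 1; do python3 -m inch '[[255,1,0,0,0],[255,2,0,0,0],[255,2,0,0,0]]'; done;  python3 -m inch '[[255,1,0,0,0],[255,2,0,0,0],[255,2,0,0,0]]'; python3 -m inch '[[255,1,0,0,0],[255,2,0,0,0],[255,2,0,0,0]]'
```

```text
t: 17.38
position: [0.5966, -0.1377, 0.0957]
ee_rot: [-2.22, 2.222, -0.002]
contact_force: [1.1, 0.3, 0.3]
finger_gap: 0.0003
t: 17.75
position: [0.5988, -0.1376, 0.0957]
ee_rot: [-2.22, 2.222, -0.003]
contact_force: [-0.2, -0.8, -0.2]
finger_gap: -0.0001
t: 18.12
position: [0.6009, -0.1376, 0.0957]
ee_rot: [-2.219, 2.222, -0.003]
contact_force: [-0.5, 0.4, -0.3]
finger_gap: -0.0
```

```bash
python3 -m inch '[[255,1,0,0,0],[255,2,0,0,0],[255,2,0,0,0]]';  python3 -m inch '[[255,1,0,0,0],[255,1,0,0,0]]'; python3 - <<'E'
from h import *
c=imaging.camera('wrist');cv2.imwrite('pics/w9.png',c['color'])
E
```

```text
t: 18.5
position: [0.603, -0.1376, 0.0958]
ee_rot: [-2.219, 2.221, -0.003]
contact_force: [0.4, -0.3, -0.2]
finger_gap: 0.0003
t: 18.75
position: [0.6041, -0.1376, 0.0958]
ee_rot: [-2.219, 2.221, -0.003]
contact_force: [-0.4, 0.0, -0.5]
finger_gap: 0.0001
```

View pics/w9.png

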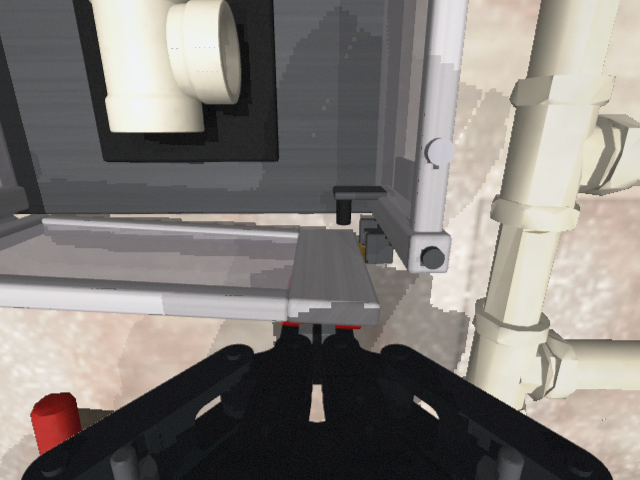

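Bolt (362,252) is just reaching the strike (375,245). Continuing in 1 mm steps, reading the force each time.

```bash
for i in 1; do :; done; python3 -m inch '[[255,1,0,0,0],[255,1,0,0,0]]'|grep -E 'pos|force'; python3 -m inch '[[255,1,0,0,0],[255,1,0,0,0]]'|grep -E 'pos|force'; python3 -m inch '[[255,1,0,0,0],[255,1,0,0,0]]'|grep -E 'pos|force'
```

```text
position: [0.6051, -0.1376, 0.0958]
contact_force: [-0.7, 0.5, -0.3]
position: [0.606, -0.1376, 0.0957]
contact_force: [-1.3, -0.1, 0.1]
position: [0.6063, -0.1376, 0.0957]
contact_force: [-5.4, -1.0, 4.6]
```

```bash
python3 -m inch '[[255,1,0,0.5,0],[255,1.3,0,0.5,0],[255,1.3,0,0.5,0]]'|grep -E 'pos|force'; python3 -m inch '[[255,1.3,0,0.3,0],[255,1.5,0,0.3,0],[255,1.5,0,0.3,0]]'|grep -E 'pos|force'
```

```text
position: [0.6063, -0.1376, 0.0958]
contact_force: [-6.8, -0.8, 3.3]
position: [0.6064, -0.1376, 0.0958]
contact_force: [-7.5, -1.3, 4.3]
```

```bash
python3 -m inch '[[255,1.5,0,0.8,0],[255,2,0,0.8,0],[255,2,0,0.8,0]]'|grep -E 'pos|force'; python3 -m inch '[[255,2,0,1,0],[255,2.4,0,1,0],[255,2.4,0,1,0]]'|grep -E 'pos|force'; python3 - <<'E'
from h import *
c=imaging.camera('wrist');cv2.imwrite('pics/w10.png',c['color'])
E
```

```text
position: [0.6065, -0.1376, 0.0959]
contact_force: [-9.7, -0.9, 2.8]
position: [0.6065, -0.1376, 0.0959]
contact_force: [-10.0, -1.0, 3.2]
```

View pics/w10.png

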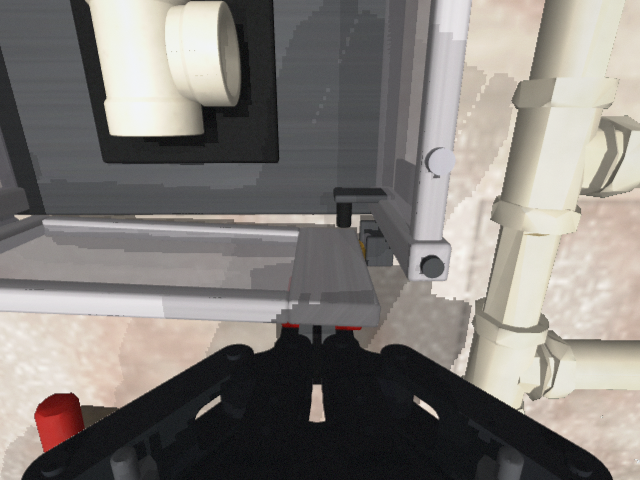

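```bash
python3 -m inch '[[255,2,0,1,0],[255,2.5,0,1,0],[255,3,0,1.2,0],[255,3,0,1.2,0]]'|grep -E 'pos|force'; python3 -m inch '[[255,2.5,0,1.2,0],[255,3,0,1.3,0],[255,3.5,0,1.3,0],[255,3.5,0,1.3,0]]'|grep -E 'pos|force'
```

```text
position: [0.6068, -0.1376, 0.096]
contact_force: [-11.1, -1.9, 3.0]
position: [0.6073, -0.1376, 0.0961]
contact_force: [-11.9, -2.0, 4.7]
```

```bash
python3 -m inch '[[255,3,0,1.5,0],[255,3.5,0,1.5,0],[255,4,0,1.5,0],[255,4,0,1.5,0]]'|grep -E 'pos|force'; python3 -m inch '[[255,3.5,0,1.8,0],[255,4,0,1.8,0],[255,4.4,0,1.8,0],[255,4.4,0,1.8,0]]'|grep -E 'pos|force'
```

```text
position: [0.6079, -0.1377, 0.0962]
contact_force: [-13.1, -2.8, 3.6]
position: [0.6084, -0.1377, 0.0963]
contact_force: [-14.4, -1.9, 4.3]
```

```bash
python3 -m inch '[[255,4,0,2,0],[255,4.4,0,2,0],[255,4.8,0,2,0],[255,4.8,0,2,0]]'|grep -E 'pos|force'; python3 -m inch '[[255,4.4,0,2.3,0],[255,4.8,0,2.3,0],[255,5.2,0,2.3,0],[255,5.2,0,2.3,0]]'|grep -E 'pos|force'
```

```text
position: [0.6089, -0.1377, 0.0965]
contact_force: [-15.9, -2.6, 5.0]
position: [0.6094, -0.1377, 0.0966]
contact_force: [-16.6, -2.5, 3.0]
```

```bash
python3 -m inch '[[255,4.8,0,2.5,0],[255,5.2,0,2.5,0],[255,5.4,0,2.5,0],[255,5.4,0,2.5,0]]'|grep -E 'pos|force'; python3 - <<'E'
from h import *
c=imaging.camera('wrist');crop(c,260,160,200,150,4,'w11.png')
E
```

```text
position: [0.6097, -0.1377, 0.0968]
contact_force: [-16.3, -3.8, 2.3]
```

View pics/w11.png

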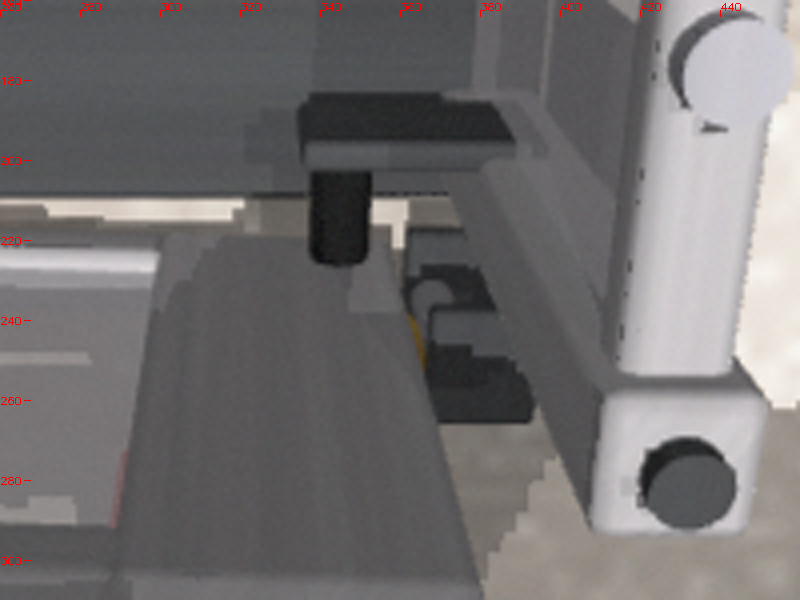

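```bash
python3 -m inch '[[255,5,0,2.5,0],[255,5.4,0,2.5,0],[255,5.8,0,2.5,0],[255,5.8,0,2.5,0]]'|grep -E 'pos|force';python3 -m inch '[[255,5,0,2.5,0],[255,5.5,0,2.5,0],[255,6,0,2.5,0],[255,6,0,2.5,0]]'|grep -E 'pos|force'
```

```text
position: [0.6152, -0.1376, 0.0988]
contact_force: [-2.1, 0.6, -1.7]
position: [0.6167, -0.1375, 0.0992]
contact_force: [-16.6, -2.3, 0.4]
```

It snapped in at x ≈ 0.615, and the next push met the stop at 16.6 N. Backing off and checking.

```bash
python3 -m inch '[[255,-2,0,0,0],[255,-6,0,0,0],[255,-20,0,0,0],[255,-50,0,0,0],[255,-80,0,20,0],[255,-80,0,80,0],[255,-80,0,130,0],[255,-80,0,150,0],[255,-80,0,150,0],[255,-80,0,150,0]]'; python3 - <<'E'
from h import *
c=imaging.camera('wrist');cv2.imwrite('pics/w12.png',c['color']);crop(c,290,120,200,150,4,'w12c.png')
s=imaging.camera('top');crop(s,350,110,150,150,4,'t12.png')
E
```

```text
t: 26.9
position: [0.5364, -0.1371, 0.248]
ee_rot: [2.174, -2.172, -0.129]
contact_force: [-0.5, 0.1, -0.9]
finger_gap: 0.0001
```

View pics/w12.png

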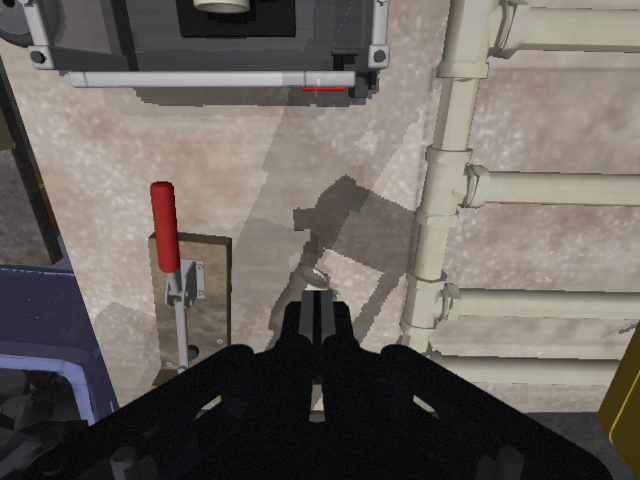

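View pics/t12.png

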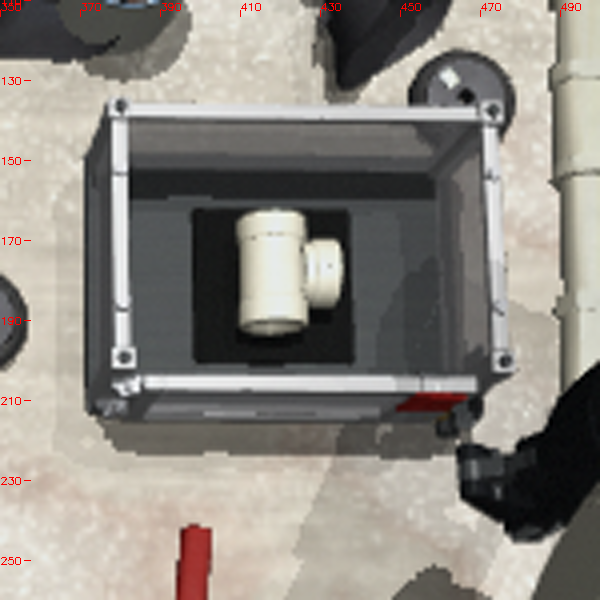

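```bash
python3 -m inch '[[255,30,-10,0,0],[255,60,-25,0,0],[255,60,-25,0,0],[255,60,-25,0,0]]'; python3 - <<'E'
from h import *
c=imaging.camera('wrist');print(proj(c,(.625,-.165,.034)));u,v=map(int,proj(c,(.625,-.165,.034)))
crop(c,u-60,max(0,v-60),130,110,6,'w13.png')
s=status.sense();print(s['qd'].round(3),s['q'].round(3))
E
```

```text
t: 27.5
position: [0.5953, -0.1616, 0.2463]
ee_rot: [2.172, -2.171, -0.135]
contact_force: [-0.5, 0.6, -0.2]
finger_gap: 0.0
[323.25864855 155.29603335]
[ 0.001 -0.015  0.002  0.    -0.     0.   ] [-0.445  0.351  1.39  -0.034  1.505  1.129]
```

View pics/w13.png

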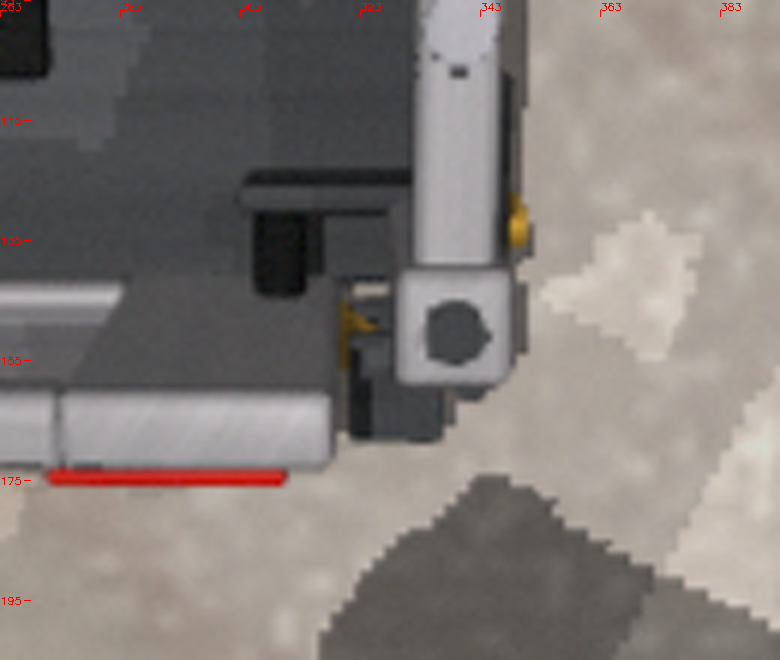

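The brass nose (320–325, 149) stands out behind the strike, and the gate is parallel to the pen front and holding. Handing in.

```bash
python3 - <<'E'
from rig import ticket,status
print(ticket.job_done()); print(status.sense()['t'])
E
```

```text
the job is handed in; nothing more can be done
None
the job is handed in; nothing more can be done
```

The white tee is lying flat on the rubber pad and released, the gate is latched, and I've handed the job in at about 27.5 s of the 61 s allowed.

- **Tee:** I took the farther of the two tees (0.58 m from the base, against 0.42 m). The last pictures put its middle about 2–3 mm from the pad's middle, and it didn't move while the gate closed.
- **Gate:** The push climbed to about 17 N, then dropped to about 2 N as the latch snapped in. I had queued one more push in the same command, and it pressed the gate onto its stop at about 17 N. No reading went over 17 N, but I only have readings at the end of each short push, not in between.
- **Latch:** After backing off, the gate stayed closed and lined up with the pen front. The brass nose shows sprung out behind the strike. I judged that from the picture, not from measured distances to the pin.
- **Other things:** I didn't touch the brush, the loose wheel or the glue bottle. The wheel showed no shift in the last picture, but I didn't recheck the brush or the bottle at the end.
- **Odd reading:** After the retreat the tool was tilted by a few degrees. I left it, since the arm was clear of everything.

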